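Load polished specimen mounts into the surface scanner's carriage

TASK

Load the scanner: holding the red thumb button down, slide the carriage from the white scanner all the way to the green loading end of its rail and let the button go so that it locks there; then pinch the two yellow snap tabs of the blue clip-on dust cover, lift it off the tray and lay it right way up and lengthwise in the middle of the yellow mat. Stand every round specimen mount there is, polished face up, in a tray cell of its own, with the carriage still locked at the loading end, then hold the button down again, slide the loaded carriage fully back to the scanner and let the button up to lock it. Leave the other things on the bench where they are.

Things in the scene. Friction and masses are not known exactly. Their poses are not given: they have to be found in the camera images.
- rail: Scanner bench, fixed, placed and turned differently each time: aluminium rail 384 mm long, 50 wide, 30 high. Origin on the bench at the rail's middle; y runs along the rail from the white scanner head (90 x 66 mm, 105 tall, y -267 to -201 mm; blue end block) to the green end block (y +200 mm, 40 mm tall), the loading end.
- carriage (a joint): Grey carriage along the rail (m): 0 = against its scanner-end stop (start), 0.12 = against its stop at the green loading end. Plate 80 x 234 mm, top 40 mm above the bench. A pin locks it in notches every 20 mm, both ends included, unless the button is held down 6.5 mm or more; let go on the way, it catches in the next notch. Sliding resistance about 1.5 N plus 6 N per m/s.
- button (a joint): How far the red thumb button is pressed down (m): 0 = up (pin engaged, locked), 0.008 = fully down. Spring force about 3 N at first, 5.6 N fully down. Let go, it returns by itself when the pin stands within 1.5 mm of a notch, else it stays part-way down.
- button_top (a point): Middle of the top of the red thumb button on the carriage's green end: a block 24 mm across the rail (x), 26 mm along it (y), 22 mm proud of the carriage plate when up (top 62 mm above the bench), 14 mm when down. Press it with shut fingertips, or grip its sides and push down. 12 mm from it on the tray side stands a catch of the same height. Axes as the rail's.
- tray_floor (a point): Middle of the white tray's floor on the carriage, 40 mm above the bench; x across the rail, y along it (to green), z up. Tray 60 x 168 mm inside, four cells in a row along y, walls and partitions 7 mm high, 3 mm thick, empty at first. At each end, y = +/-89 to 101 mm, a steel catch 16 mm wide, its top 22.5 mm above the floor; the cover's bolts lie under their lips.
- cell0 (a point): Centre of tray cell 0 on its floor (40 mm above the bench; axes as tray_floor). The cell is 60 mm across the rail (x) and 39.8 mm along it (y).
- cell1 (a point): Centre of tray cell 1 on its floor (40 mm above the bench; axes as tray_floor). The cell is 60 mm across the rail (x) and 39.8 mm along it (y).
- cell2 (a point): Centre of tray cell 2 on its floor (40 mm above the bench; axes as tray_floor). The cell is 60 mm across the rail (x) and 39.8 mm along it (y).
- cell3 (a point): Centre of tray cell 3 on its floor (40 mm above the bench; axes as tray_floor). The cell is 60 mm across the rail (x) and 39.8 mm along it (y).
- cover_tabs (a point): Midway between the two yellow snap tabs of the loose blue dust cover, 22 mm above its underside. Cover 76 x 176 mm (x, y), 34 mm tall over the tabs, 140 g; y its long axis (along the rail while fitted), z up. Fitted, its underside is 42 mm above the bench; side skirts fit over the tray's long walls with 2 mm play. Its flat plate is 13 mm below this point. Lift straight up 40 mm or more.
- tab_a (a joint): Inward travel (m) of the snap tab on the cover's -y side: 0 = out (latched when fitted), 0.009 = fully squeezed. Upright plate 22 mm wide (x), 24.5 tall, outer face 25 mm from cover_tabs, top 12 mm above it. 3 N at first, 5.7 N at full travel. Squeeze both tabs at once (50 to 32 mm over the outer faces) and hold while lifting; at least 7.5 mm each frees the bolts. They spring out when let go.
- tab_b (a joint): The same for the snap tab on the cover's +y side.
- mat_top (a point): Middle of the yellow mat's top face, 2 mm above the bench. The mat is 105 x 225 mm (x, y), fixed; its y axis is its long axis.
- mount1_c (a point): Centre, half-way up, of a round specimen mount (dark red resin, small polished steel face on top): 30 mm diameter, 20 mm tall, about 35 g, standing on the bench polished face (+z) up. May be absent.
- mount2_c (a point): Centre, half-way up, of a round specimen mount (dark green resin, small polished steel face on top): 30 mm diameter, 20 mm tall, about 35 g, standing on the bench polished face (+z) up. May be absent.
- mount3_c (a point): Centre, half-way up, of a round specimen mount (ochre resin, small polished steel face on top): 30 mm diameter, 20 mm tall, about 35 g, standing on the bench polished face (+z) up. May be absent.
- mount4_c (a point): Centre, half-way up, of a round specimen mount (pale grey resin, small polished steel face on top): 30 mm diameter, 20 mm tall, about 35 g, standing on the bench polished face (+z) up. May be absent.
- spanner: Bystander: steel open-ended spanner 130 mm long lying on the bench. Origin at its underside (for a lying tool, on the bench below its middle).
- weight: Bystander: brass laboratory weight, 28 mm diameter, 38 mm tall. Origin at its underside (for a lying tool, on the bench below its middle).
- jar: Bystander: small glass jar with blue lid, 52 mm diameter, 62 mm tall. Origin at its underside (for a lying tool, on the bench below its middle).
- gauge: Bystander: steel block 30 x 50 x 20 mm. Origin at its underside (for a lying tool, on the bench below its middle).
- washbottle: Bystander: white plastic bottle with red cap, 64 mm diameter, 170 mm tall. Origin at its underside (for a lying tool, on the bench below its middle).
- beaker: Bystander: glass beaker 70 mm diameter, 90 mm tall. Origin at its underside (for a lying tool, on the bench below its middle).
- driver: Bystander: screwdriver with orange handle, 180 mm long, lying. Origin at its underside (for a lying tool, on the bench below its middle).
Things that resemble listed ones, but are neither listed nor needed, are in the scene too. Several things look just like the part that bears mount4_c: the one meant starts nearest to the robot's base. What is shaped like the part that bears mount3_c but purple is not meant.

How it is judged:
On the way, in this order (a step that is already met when the one before it is completed fails the run):
1. the carriage stands at the green loading end, locked, button up (value of joint carriage above 0.113 m and value of joint button below 0.002 m), for 0.2 s.
2. every mount present stands in the tray while the carriage is locked at the loading end (all of step 1 and z of mount1_c in the frame of tray_floor between 0.007 and 0.013 m and x of mount1_c in the frame of tray_floor between -0.02 and 0.02 m and y of mount1_c in the frame of tray_floor between -0.08 and 0.08 m and angle between each of mount1_c, mount2_c, mount3_c, mount4_c's own z axis and vertical below 0.12 rad and z of mount2_c in the frame of tray_floor between 0.007 and 0.013 m and x of mount2_c in the frame of tray_floor between -0.02 and 0.02 m and y of mount2_c in the frame of tray_floor between -0.08 and 0.08 m and z of mount3_c in the frame of tray_floor between 0.007 and 0.013 m and x of mount3_c in the frame of tray_floor between -0.02 and 0.02 m and y of mount3_c in the frame of tray_floor between -0.08 and 0.08 m and z of mount4_c in the frame of tray_floor between 0.007 and 0.013 m and x of mount4_c in the frame of tray_floor between -0.02 and 0.02 m and y of mount4_c in the frame of tray_floor between -0.08 and 0.08 m), for 0.2 s.
At the end, for the whole second after the job is handed in: Carriage within 6 mm of its scanner-end stop, button up (under 2 mm); every mount present upright (0.12 rad), polished face up, on the floor of a tray cell; cover flat, right way up on the mat, middle within 40 mm of the mat's middle, length along the mat's within 0.35 rad (value of joint carriage below 0.006 m and value of joint button below 0.002 m and z of mount1_c in the frame of tray_floor between 0.007 and 0.013 m and x of mount1_c in the frame of tray_floor between -0.02 and 0.02 m and y of mount1_c in the frame of tray_floor between -0.08 and 0.08 m and angle between each of mount1_c, mount2_c, mount3_c, mount4_c's own z axis and vertical below 0.12 rad and z of mount2_c in the frame of tray_floor between 0.007 and 0.013 m and x of mount2_c in the frame of tray_floor between -0.02 and 0.02 m and y of mount2_c in the frame of tray_floor between -0.08 and 0.08 m and z of mount3_c in the frame of tray_floor between 0.007 and 0.013 m and x of mount3_c in the frame of tray_floor between -0.02 and 0.02 m and y of mount3_c in the frame of tray_floor between -0.08 and 0.08 m and z of mount4_c in the frame of tray_floor between 0.007 and 0.013 m and x of mount4_c in the frame of tray_floor between -0.02 and 0.02 m and y of mount4_c in the frame of tray_floor between -0.08 and 0.08 m and horizontal distance between cover_tabs and mat_top below 0.04 m and angle between the y axis of cover_tabs and the y axis of mat_top, either way round below 0.35 rad and angle between cover_tabs's own z axis and vertical below 0.1 rad and z of cover_tabs in the frame of mat_top between 0.018 and 0.027 m); the robot touches nothing.
It fails at once if a bystander is moved more than 40 mm (distance of any of spanner, weight, jar, gauge, washbottle, beaker, driver from where it was at the start of the episode above 0.04 m).
Of mount1, mount2, mount3, mount4 only 2 to 4 are there at a start; the rules pass over those that are not, and their reading is None.
At some moment in a run one of mount1, mount2, mount3, mount4 may be knocked a few centimetres aside while the robot is not near it.
It also fails if it takes over 210 s, if anything falls off the work surface, if the arm or the gripper's body presses on something with over 40 N, if the wrist force passes 120 N, or if a joint passes its speed limit or range.

ROBOT

A 7-joint arm with a two-finger parallel gripper is mounted at the origin on the work surface. World frame = base frame: x ahead of the robot, y to its left, z up, the work surface at z = 0. Lengths are in m, angles in rad, forces in N, time in s.
With the tool pointing down it reaches from about 0.35 to 0.9 m from the base axis. Payload 8.1 kg.
Tool frame: the origin (TCP) lies on the centre line of the jaws, within the pads' length; the fingertips stand 19 mm ahead of it and the grasp point (between the pads) is the TCP (arm.tip_reach is the distance from the TCP to the fingertips, in m); z points along the fingers, y is the line along which they close (so a half turn about z gives the same grasp; the last joint's range is limited). The gripper opens to 92 mm and grips with 3 to 60 N. Pads are 19 mm wide; open, the fingers measure 130 mm over their backs; the gripper's body (75 mm by 190 mm) begins 47 mm behind the grasp point.
Start: joints at [1.007, 0.434, 0.025, 1.573, -0.012, 1.134, -0.075], TCP at [0.278, -0.56, 0.246] pointing down, gripper open.
Joint ranges: [-2.62, 2.62], [-0.44, 2.09], [-1.27, 1.32], [0.08, 2.57], [-1.32, 4.46], [0.12, 2], [-2.74, 2.74]. Speed limits (rad/s): [2.22, 2.22, 3.01, 3.01, 3.14, 3.14, 3.14].

INTERFACE

Orientations are given as a rotation vector (axis times angle).
In Python, from cell import arm gives the robot as it stands.
- The arm moves only by the tool arm_command, never from a script. Its argument "targets" is a list that holds one entry, the list of rows, each a list of 6 numbers: the shift along the tool's x, y, z in m, then the turn, a rotation vector about the tool's x, y, z in rad. A call has 1 to 10 rows; each row shifts and turns the commanded pose from where the row before left it, along the tool's axes as they then stand; what a row does not reach is not made up. A row lasts 1/8 s, in which the tool goes at most 62.5 mm and 10.7 degrees, less where a joint would pass 70% of its speed; a pose out of reach is approached as far as the arm can. A call with a gripper value outside its range is refused whole. "jaw" is the finger opening in m, from 0 to 0.0918, set as the call begins (left out, the last holds). The fingers move at their own pace and stop on an object; "newtons" is the grip in N (left out, the last holds). Time passes only in rows, so rows that do not move let the fingers close. It gives the time, the measured TCP pose, the force, the opening and the grip force at its end, in the units of the state.
- arm.observe(): the state, without advancing time (a new reading comes with each control period).
- arm.get_image(name): name is "scene" or "side" or "wrist"; returns a dict with "pixels" (384x512x3 uint8, red, green, blue), "z_map" (384x512 float32, m along the optical axis (not along the pixel's ray), 0 where there is no reading), "fx", "fy", "cx", "cy" (pixels), "xyz" and "rotation" of the camera in the world; the wrist camera has in their place "T_tool_cam" (4x4, takes a point from camera to tool coordinates, whose origin is the TCP and whose axes are the flange's). Camera axes: x right, y down, z forward; pixel columns grow to the right and rows downward; lengths in m; the calibration is good to about 2 mm. A picture is of the moment at which its call begins: read the wrist's pose just before it.
- arm.sign_off(): hands the job in; it is judged then, once.
The state is a dict: "clock": time; "joints": joint angles; "dq": joint speeds; "joint_efforts": joint torques, N m; "position": TCP position; "ee_rot": TCP orientation; "force": force on the tool from outside, world axes, zero at the start; "ft_torque": the same for the moment, N m; "width": opening from 0.0 (shut) to 1.0 (fully open); "gripper_force": force on a finger pad.
Only numpy, scipy, OpenCV 4.12 (cv2) and the standard library are available. Lean on these libraries where they do the work, as an engineer would, in place of code of your own. Each camera call takes 0.05 s, during which the arm holds its last target. There are 200 camera calls.

## Working session

There is one attempt and no reset: what is moved stays moved. The work goes in short steps, Python scripts to look and compute and a tool call to move; the robot and the scene stay as the last step left them, time stands still between calls to the robot, and variables do not carry over. Pictures are saved under pics/ and viewed, at most 14 in all, crops included, and the job is handed in when it is done.

Besides the shell and the picture viewer there is one more tool, called as a command line: name --argument value ..., lists and objects as JSON in quotes. arm_command: Moves the arm, as the interface text tells. Its arguments: {"type":"object","properties":{"targets":{"type":"array","items":{"type":"array","items":{"type":"array","items":{"type":"number"}}}},"jaw":{"type":"number"},"newtons":{"type":"number"}},"required":["targets"]}

```bash
mkdir -p pics; ls
cat > h.py <<'E'
import numpy as np, cv2
from cell import arm
from scipy.spatial.transform import Rotation as R
def grab(n):
    s=arm.observe(); im=arm.get_image(n)
    if 'T_tool_cam' in im:
        T=np.eye(4); T[:3,:3]=R.from_rotvec(s['ee_rot']).as_matrix(); T[:3,3]=s['position']
        T=T@np.array(im['T_tool_cam'])
    else:
        T=np.eye(4); r=np.array(im['rotation']); T[:3,:3]=r if r.shape==(3,3) else R.from_rotvec(r).as_matrix(); T[:3,3]=im['xyz']
    im['T']=T; return im
def cloud(im):
    z=im['z_map']; v,u=np.mgrid[:z.shape[0],:z.shape[1]]
    P=np.stack([(u-im['cx'])/im['fx']*z,(v-im['cy'])/im['fy']*z,z],-1)
    W=P@im['T'][:3,:3].T+im['T'][:3,3]; W[z==0]=np.nan; return W
def ray(im,u,v,h):
    d=im['T'][:3,:3]@np.array([(u-im['cx'])/im['fx'],(v-im['cy'])/im['fy'],1]); o=im['T'][:3,3]
    return o+d*(h-o[2])/d[2]
def save(im,n,k=1):
    cv2.imwrite('pics/'+n,cv2.resize(cv2.cvtColor(im['pixels'],cv2.COLOR_RGB2BGR),None,fx=k,fy=k,interpolation=cv2.INTER_CUBIC))
E
python3 - <<'E'
from h import *
for n in('scene','side'):
    im=grab(n); print(n,im['T'].round(3).tolist(),im['fx']); save(im,n+'0.png',1.5)
    np.savez(n+'0.npz',**{k:im[k] for k in('pixels','z_map','fx','fy','cx','cy','T')})
s=arm.observe(); print(s)
E
```

```text
pics
scene [[0.808, 0.379, -0.45, 0.987], [0.589, -0.517, 0.621, -0.612], [0.003, -0.767, -0.641, 0.676], [0.0, 0.0, 0.0, 1.0]] 355.2308224148993
side [[-0.979, -0.113, 0.168, 0.41], [-0.202, 0.539, -0.817, 0.858], [0.002, -0.835, -0.551, 0.658], [0.0, 0.0, 0.0, 1.0]] 346.58918129842544
{'clock': 0.1, 'joints': array([ 1.00739878,  0.43515864,  0.0250118 ,  1.57396216, -0.01159893,
        1.13403245, -0.07505773]), 'dq': array([-0.00062304, -0.00259715,  0.0016572 , -0.00200667, -0.00100998,
        0.00100202, -0.00031205]), 'joint_efforts': array([ 3.09356881e-03, -6.69126678e+01,  9.87657420e-01, -3.15145326e+01,
       -6.05620933e-02,  3.72758461e-02,  2.93066580e-05]), 'position': array([ 0.27766286, -0.55946683,  0.24503758]), 'ee_rot': array([-3.05729693e+00, -7.17033718e-01,  7.27713355e-04]), 'force': array([ 0.40583175, -0.59022297,  0.33806388]), 'ft_torque': array([-0.00809744, -0.00059192,  0.01888024]), 'gripper_force': 0.0, 'width': 1.004855660245147}
```

View pics/scene0.png

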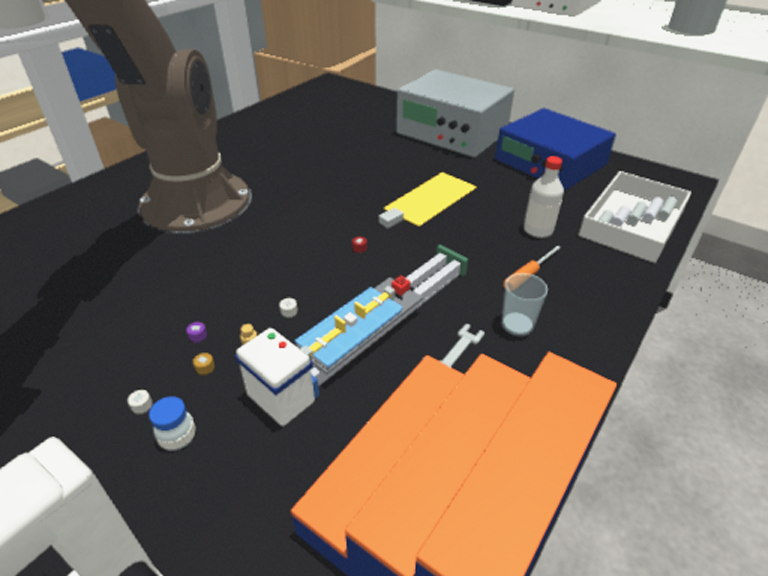

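View pics/side0.png

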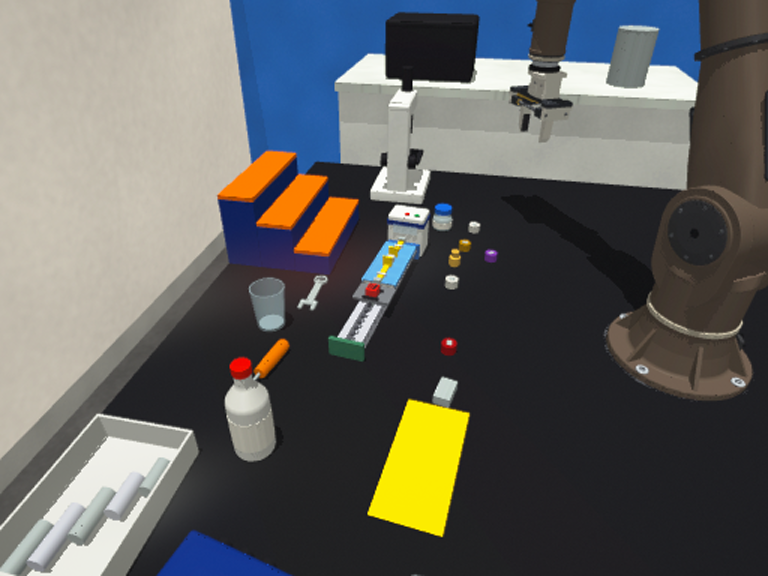

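The scene view (1.5x pixels) shows the rail with the blue cover running from the scanner (278,375) to the green end (452,260), with the button at (400,287). The mat is at (430,198). The mounts are red (360,243), ochre (204,363) and two pale ones (288,307) and (139,401). Purple (196,331) is a decoy, the brass weight is at (248,333), and I see no green mount.

```bash
cat > m.py <<'E'
from h import *
def blobs(im,lo,hi,zr,mina=15):
    hsv=cv2.cvtColor(im['pixels'],cv2.COLOR_RGB2HSV); W=cloud(im)
    m=cv2.inRange(hsv,np.array(lo),np.array(hi))
    with np.errstate(all='ignore'): m[~((W[...,2]>zr[0])&(W[...,2]<zr[1])&(abs(W[...,1])<.75)&(W[...,0]<1.1)&(W[...,0]>.1))]=0
    n,l,st,c=cv2.connectedComponentsWithStats(m)
    out=[]
    for i in range(1,n):
        if st[i,4]<mina: continue
        P=W[l==i]; t=P[P[:,2]>np.percentile(P[:,2],60)]
        out.append((c[i].round(1),st[i,4],P.min(0).round(3),P.max(0).round(3),np.median(P,0).round(3),P))
    return out
C=dict(red=((0,120,60),(8,255,255),(.005,.08)),red2=((172,120,60),(180,255,255),(.005,.08)),ochre=((10,120,80),(22,255,255),(.004,.06)),purple=((125,80,40),(155,255,255),(.004,.06)),
 white=((0,0,110),(180,45,255),(.004,.05)),yellow=((25,150,150),(33,255,255),(-.01,.1)),blue=((95,80,120),(108,220,255),(.03,.09)),green=((60,60,30),(90,255,255),(.004,.06)))
E
python3 - <<'E'
from m import *
for n in('scene','side'):
    im=dict(np.load(n+'0.npz')); print(n)
    for k,(lo,hi,zr) in C.items():
        for b in blobs(im,lo,hi,zr): print(k,*b[:5])
        if k in('yellow','blue'):
            b=max(blobs(im,lo,hi,zr),key=lambda b:b[1]); P=b[5]; r=cv2.minAreaRect(P[:,:2].astype(np.float32)*1000); print('  RECT',r, np.median(P[:,2]))
E
```

```text
scene
red [239.7 162.7] 38 [0.412 0.067 0.005] [0.441 0.093 0.022] [0.435 0.074 0.016]
red [266.8 189.6] 108 [ 0.584 -0.031  0.041] [ 0.609 -0.002  0.065] [ 0.6  -0.02  0.06]
ochre [352.3 178.4] 89 [0.733 0.168 0.008] [0.762 0.229 0.027] [0.75  0.204 0.024]
ochre [164.8 222.1] 74 [ 0.431 -0.254  0.012] [ 0.454 -0.23   0.04 ] [ 0.445 -0.245  0.025]
ochre [135.7 241.9] 123 [ 0.408 -0.335  0.004] [ 0.437 -0.307  0.023] [ 0.43  -0.325  0.019]
ochre [291.  248.7] 19 [ 0.741 -0.159  0.059] [ 0.765 -0.147  0.06 ] [ 0.758 -0.152  0.06 ]
ochre [241.2 319.1] 25 [ 0.763 -0.36   0.058] [ 0.773 -0.341  0.06 ] [ 0.769 -0.349  0.06 ]
ochre [205.5 348.2] 39 [ 0.737 -0.431  0.053] [ 0.767 -0.421  0.06 ] [ 0.749 -0.429  0.059]
ochre [221.1 360.9] 44 [ 0.771 -0.431  0.052] [ 0.805 -0.421  0.06 ] [ 0.785 -0.43   0.059]
purple [131.1 220.7] 111 [ 0.342 -0.296  0.004] [ 0.372 -0.267  0.023] [ 0.364 -0.285  0.019]
white [423.1 142.8] 2181 [0.781 0.394 0.004] [0.941 0.644 0.05 ] [0.862 0.517 0.027]
white [260.2 144.4] 128 [0.406 0.175 0.004] [0.443 0.225 0.022] [0.427 0.194 0.018]
white [359.5 149.4] 236 [0
[... 5107 characters left out ...]
low [280.5 311.8] 3894 [ 0.378  0.225 -0.004] [0.504 0.46  0.005] [0.441 0.362 0.001]
  RECT ((441.0621032714844, 342.26318359375), (227.58688354492188, 105.01082611083984), 84.09049224853516) 0.0011670710825086306
blue [294.3 141.5] 21 [ 0.47  -0.421  0.043] [ 0.506 -0.403  0.062] [ 0.49  -0.407  0.054]
blue [251.6 174. ] 187 [ 0.583 -0.259  0.038] [ 0.627 -0.053  0.054] [ 0.607 -0.124  0.05 ]
blue [266.1 175.9] 294 [ 0.528 -0.253  0.033] [ 0.583 -0.046  0.054] [ 0.556 -0.13   0.05 ]
  RECT ((556.4482421875, -150.1158447265625), (206.91770935058594, 34.376182556152344), 82.94055938720703) 0.05019631725389073
green [230.4 231.5] 279 [0.578 0.134 0.004] [0.647 0.15  0.043] [0.612 0.144 0.026]
```

arm_command --targets '[[[0.048, -0.032, 0.003, 0, 0, 0], [0.048, -0.032, 0.003, 0, 0, 0], [0.048, -0.032, 0.003, 0, 0, 0], [0.048, -0.032, 0.003, 0, 0, 0], [0.048, -0.032, 0.003, 0, 0, 0], [0.048, -0.032, 0.003, 0, 0, 0], [0.048, -0.032, 0.003, 0, 0, 0], [0.048, -0.032, 0.003, 0, 0, 0], [0.048, -0.032, 0.003, 0, 0, 0], [0.048, -0.031, 0.003, 0, 0, 0]]]'

```text
clock: 1.35
position: [0.5665, -0.0591, 0.2154]
ee_rot: [3.059, 0.717, -0.001]
force: [0.6, -0.4, -0.3]
width: 1.0
gripper_force: 0.0
```

arm_command --targets '[[[0.048, -0.031, 0, 0, 0, 0], [0, 0, 0, 0, 0, -0.166], [0, 0, 0, 0, 0, -0.166], [0, 0, 0, 0, 0, -0.166], [0, 0, 0, 0, 0, -0.166], [0, 0, 0, 0, 0, -0.166], [0, 0, 0, 0, 0, -0.166], [0, 0, 0, 0, 0, 0], [0, 0, 0, 0, 0, 0]]]'

```text
clock: 2.48
position: [0.5951, -0.0117, 0.2155]
ee_rot: [-2.348, -2.086, 0.0]
force: [-0.8, -0.3, 0.2]
width: 1.004
gripper_force: 0.0
```

```bash
cat >> h.py <<'E'
def goto(x,y,z,yaw):
    """shift in current tool axes, turn about tool z so that tool y points along yaw (deg, mod 180)"""
    s=arm.observe(); M=R.from_rotvec(s['ee_rot']).as_matrix()
    d=M.T@(np.array([x,y,z])-s['position']); a=np.degrees(np.arctan2(M[1,1],M[0,1]))
    t=(yaw-a+90)%180-90
    print('shift',d.round(4),'turn tz',round(-np.radians(t),4),'| yaw',a.round(2),'tz',M[:,2].round(4),'pos',s['position'].round(4),'t',s['clock'],'j',s['joints'].round(2))
E
python3 - <<'E'
from m import *
goto(.597,-.0135,.2,-6.6)
im=grab('wrist'); save(im,'w1.png',1.2)
for k in('red','red2','blue','yellow'):
    lo,hi,zr=C[k]
    for b in blobs(im,lo,hi,zr,60):
        print(k,*b[:5]); print('   ',cv2.minAreaRect(b[5][:,:2].astype(np.float32)*1000))
E
```

```text
shift [-0.0015  0.0021  0.0155] turn tz -0.0028 | yaw -6.76 tz [-4.e-04  0.e+00 -1.e+00] pos [ 0.5951 -0.0117  0.2155] t 2.475 j [ 0.23  0.45 -0.43  1.66  0.21  1.07 -0.38]
red [72.9 95.8] 696 [0.412 0.067 0.005] [0.441 0.097 0.024] [0.432 0.081 0.021]
    ((426.3660888671875, 81.64140319824219), (29.073156356811523, 29.532711029052734), 53.949649810791016)
red [251.8 179.6] 705 [ 0.58  -0.029  0.041] [0.607 0.    0.065] [ 0.595 -0.012  0.063]
    ((594.2190551757812, -15.561744689941406), (29.245437622070312, 25.185020446777344), 83.18775177001953)
blue [274.6 248. ] 1991 [ 0.59  -0.131  0.04 ] [ 0.628 -0.05   0.064] [ 0.609 -0.089  0.052]
    ((608.6809692382812, -90.6806640625), (78.75638580322266, 31.3789005279541), 83.60845184326172)
blue [229.8 248. ] 1960 [ 0.543 -0.125  0.038] [ 0.583 -0.048  0.059] [ 0.563 -0.084  0.052]
    ((562.6292114257812, -86.68692779541016), (75.88639831542969, 32.662208557128906), 83.00776672363281)
blue [230.5 332.5] 967 [ 0.532 -0.219  0.038] [ 0.567 -0.161  0.054] [ 0.549 -0.189  0.052]
    ((550.8453369140625, -190.71923828125), (58.19930648803711, 32.28848648071289), 83.29656219482422)
blue [273.9 328.9] 809 [ 0.58  -0.212  0.049] [ 0.615 -0.162  0.058] [ 0.599 -0.19   0.052]
    ((597.7332153320312, -186.68824768066406), (47.710662841796875, 30.927453994750977), 83.3507080078125)
```

arm_command --targets '[[[-0.002, 0, 0.04, 0, 0, 0], [0, 0, 0.04, 0, 0, 0], [0, 0, 0.04, 0, 0, 0], [0, 0, 0.0255, 0, 0, 0], [0, 0, 0, 0, 0, 0]]]' --jaw 0.055

```text
clock: 3.15
position: [0.5936, -0.0136, 0.0685]
ee_rot: [-2.344, -2.088, 0.005]
force: [-0.6, 0.5, 1.3]
width: 0.603
gripper_force: 0.0
```

arm_command --targets '[[[0, 0, 0, 0, 0, 0], [0, 0, 0, 0, 0, 0], [0, 0, 0, 0, 0, 0], [0, 0, 0, 0, 0, 0], [0, 0, 0, 0, 0, 0]]]' --jaw 0.015 --newtons 20

```text
clock: 3.78
position: [0.595, -0.0136, 0.0705]
ee_rot: [2.344, 2.091, 0.0]
force: [-0.7, -0.3, 2.7]
width: 0.261
gripper_force: 20.0
```

arm_command --targets '[[[0, 0, 0.004, 0, 0, 0], [0, 0, 0.004, 0, 0, 0], [0, 0, 0, 0, 0, 0], [0, 0, 0, 0, 0, 0]]]'

```text
clock: 4.28
position: [0.5951, -0.0135, 0.0625]
ee_rot: [2.344, 2.091, -0.0]
force: [-3.0, -0.1, 10.2]
width: 0.259
gripper_force: 20.0
```

arm_command --targets '[[[0.008, 0, 0, 0, 0, 0], [0.016, 0, 0, 0, 0, 0], [0.016, 0, 0, 0, 0, 0], [0.016, 0, 0, 0, 0, 0], [0.016, 0, 0, 0, 0, 0], [0.016, 0, 0, 0, 0, 0], [0.016, 0, 0, 0, 0, 0], [0.011, 0, 0, 0, 0, 0], [0.006, 0, 0, 0, 0, 0], [0, 0, 0, 0, 0, 0]]]'

```text
clock: 5.52
position: [0.6088, 0.1059, 0.0625]
ee_rot: [2.344, 2.09, -0.002]
force: [-4.5, -3.3, 10.5]
width: 0.258
gripper_force: 20.0
```

arm_command --targets '[[[0.0015, 0, 0, 0, 0, 0], [0, 0, 0, 0, 0, 0], [0, 0, 0, 0, 0, 0]]]'

```text
clock: 5.9
position: [0.6088, 0.1061, 0.0624]
ee_rot: [2.345, 2.089, -0.004]
force: [-5.2, -5.7, 11.7]
width: 0.258
gripper_force: 20.0
```

arm_command --targets '[[[0, 0, 0, 0, 0, 0], [0, 0, 0, 0, 0, 0], [0, 0, -0.03, 0, 0, 0], [0, 0, -0.05, 0, 0, 0], [-0.05, 0, -0.05, 0, 0, 0], [-0.05, 0, 0, 0, 0, 0], [-0.03, 0, 0, 0, 0, 0], [0, 0, 0, 0, 0, 0]]]' --jaw 0.055

```text
clock: 6.9
position: [0.5947, -0.0187, 0.1861]
ee_rot: [2.349, 2.085, -0.002]
force: [0.3, 0.7, -0.6]
width: 0.596
gripper_force: 0.0
```

Run:
```python
from m import *
goto(.597,-.0135,.2,-6.7)
im=grab('wrist'); save(im,'w2.png',1.2)
for k in('red','red2','blue','yellow'):
    lo,hi,zr=C[k]
    for b in blobs(im,lo,hi,zr,30):
        print(k,*b[:5]); print('   ',cv2.minAreaRect(b[5][:,:2].astype(np.float32)*1000))
```

```text
shift [ 0.0054  0.0016 -0.0139] turn tz -0.0019 | yaw -6.81 tz [-1.0e-04 -1.5e-03 -1.0e+00] pos [ 0.5947 -0.0187  0.1861] t 6.9 j [ 0.22  0.48 -0.4   1.7   0.22  1.01 -0.37]
red [250.2  24.8] 1165 [0.595 0.091 0.006] [0.621 0.13  0.066] [0.608 0.104 0.063]
    ((608.5255126953125, 110.63774108886719), (37.943172454833984, 24.73921012878418), 82.403076171875)
red [54.1 88.4] 871 [0.411 0.067 0.005] [0.441 0.096 0.023] [0.432 0.081 0.021]
    ((426.2218933105469, 81.53851318359375), (29.9572696685791, 28.729938507080078), 1.2366328239440918)
blue [277.  80.] 35 [0.611 0.063 0.049] [0.638 0.066 0.054] [0.625 0.065 0.051]
    ((624.5296020507812, 64.6762466430664), (0.06260615587234497, 26.82120704650879), 83.1329574584961)
blue [251.4 204.5] 9114 [ 0.545 -0.111  0.038] [0.642 0.068 0.064] [ 0.592 -0.037  0.052]
    ((593.1942749023438, -21.14544677734375), (177.55105590820312, 78.07846069335938), 83.451171875)
blue [228.2 122.9] 559 [0.571 0.026 0.049] [0.593 0.049 0.055] [0.581 0.036 0.052]
    ((582.303466796875, 37.55723571777344), (20.99716567993164, 21.774351119995117), 82.73405456542969)
blue [269.6 129.3] 139 [0.607 0.023 0.051] [0.627 0.033 0.054] [0.614 0.027 0.052]
    ((616.1094360351562, 25.523696899414062), (7.78485631942749, 21.89864158630371), 66.73699951171875)
```

View pics/w2.png

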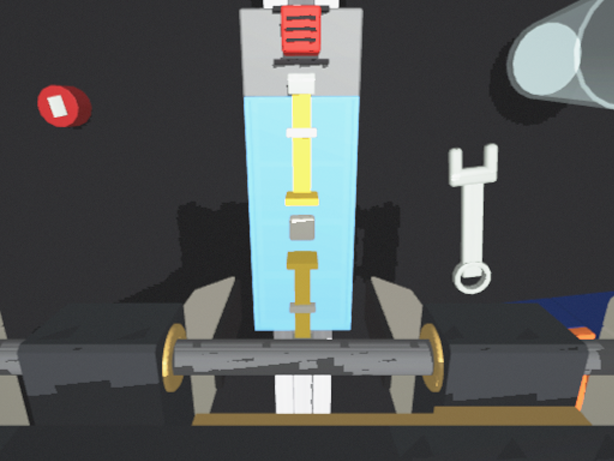

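The wrist view shows the carriage at the green end with the button up (300,30), and the cover still on the tray. The two upright yellow tabs are at about (302,199) and (302,259).

Run:
```python
from m import *
im=grab('wrist'); W=cloud(im)
hsv=cv2.cvtColor(im['pixels'],cv2.COLOR_RGB2HSV)
m=(hsv[...,0]>15)&(hsv[...,0]<35)&(hsv[...,1]>100)&(W[...,2]>.070)&(W[...,2]<.085)
n,l,st,c=cv2.connectedComponentsWithStats(m.astype(np.uint8))
for i in range(1,n):
    if st[i,4]>15:
        P=W[l==i]; print(c[i],st[i],P.min(0).round(4),P.max(0).round(4),cv2.minAreaRect(P[:,:2].astype(np.float32)*1000))
goto(.594,-.0195,.15,83.4)
```

```text
[251.20540541 170.03783784] [238 167  27   7 185] [5.86e-01 2.00e-04 7.01e-02] [0.6067 0.006  0.0783] ((596.3866577148438, 3.0706796646118164), (4.044891357421875, 20.47291374206543), 83.65347290039062)
[251.46969697 223.14141414] [239 219  26   9 198] [ 0.581  -0.045   0.0701] [ 0.6019 -0.0385  0.0783] ((591.358642578125, -42.06224060058594), (4.919625759124756, 20.719242095947266), 83.21583557128906)
shift [-0.0049 -0.0004  0.0362] turn tz -1.5697 | yaw -6.54 tz [ 0.e+00  7.e-04 -1.e+00] pos [ 0.5949 -0.0147  0.1862] t 7.0 j [ 0.22  0.48 -0.41  1.7   0.21  1.01 -0.37]
```

arm_command --targets '[[[-0.005, -0.0005, 0, 0, 0, -0.1744], [0, 0, 0, 0, 0, -0.1744], [0, 0, 0, 0, 0, -0.1744], [0, 0, 0, 0, 0, -0.1744], [0, 0, 0, 0, 0, -0.1744], [0, 0, 0, 0, 0, -0.1744], [0, 0, 0, 0, 0, -0.1744], [0, 0, 0, 0, 0, -0.1744], [0, 0, 0, 0, 0, -0.1744], [0, 0, 0, 0, 0, 0]]]' --jaw 0.078

```text
clock: 8.25
position: [0.5939, -0.0185, 0.1862]
ee_rot: [-0.179, -3.136, -0.002]
force: [-0.6, 0.0, 0.1]
width: 0.852
gripper_force: 0.0
```

Run:
```python
from h import *
goto(.5939,-.0195,.074,83.4)
```

```text
shift [-0.0002 -0.0012  0.1122] turn tz 0.0009 | yaw 83.45 tz [-2.0e-04  1.5e-03 -1.0e+00] pos [ 0.5939 -0.0185  0.1862] t 8.25 j [ 0.47  0.56 -0.78  1.68  0.44  1.08  1.01]
```

arm_command --targets '[[[0, -0.001, 0.04, 0, 0, 0], [0, 0, 0.04, 0, 0, 0], [0, 0, 0.022, 0, 0, 0], [0, 0, 0.01, 0, 0, 0], [0, 0, 0, 0, 0, 0], [0, 0, 0, 0, 0, 0]]]'

```text
clock: 9.0
position: [0.5932, -0.0202, 0.0757]
ee_rot: [-0.184, -3.136, 0.001]
force: [-6.4, -0.7, 10.0]
width: 0.853
gripper_force: 4.9
```

arm_command --targets '[[[0, 0, 0, 0, 0, 0], [0, 0, 0, 0, 0, 0], [0, 0, 0, 0, 0, 0], [0, 0, 0, 0, 0, 0], [0, 0, 0, 0, 0, 0], [0, 0, 0, 0, 0, 0]]]' --jaw 0.02 --newtons 25

```text
clock: 9.75
position: [0.595, -0.02, 0.076]
ee_rot: [0.184, 3.133, 0.001]
force: [-1.6, 1.0, 8.0]
width: 0.34
gripper_force: 26.2
```

arm_command --targets '[[[0, 0, -0.005, 0, 0, 0], [0, 0, -0.01, 0, 0, 0], [0, 0, -0.02, 0, 0, 0], [0, 0, -0.03, 0, 0, 0], [0, 0, -0.04, 0, 0, 0], [0, 0, -0.02, 0, 0, 0], [0, 0, 0, 0, 0, 0]]]'

```text
clock: 10.62
position: [0.5944, -0.021, 0.201]
ee_rot: [0.181, 3.133, -0.0]
force: [0.3, 0.2, -2.2]
width: 0.337
gripper_force: 25.8
```

Run:
```python
from h import *
goto(.442,.3417,.15,84.2)
im=grab('side'); save(im,'s1.png',1.5); print(arm.observe()['force'],arm.observe()['width'])
```

```text
shift [0.1934 0.3427 0.0505] turn tz -0.0145 | yaw 83.37 tz [ 3.e-03 -3.e-04 -1.e+00] pos [ 0.5944 -0.021   0.201 ] t 10.625 j [ 0.48  0.55 -0.79  1.66  0.43  1.11  1.02]
[-0.13618677  0.37903943 -2.23565222] 0.33724011735408677
```

View pics/s1.png

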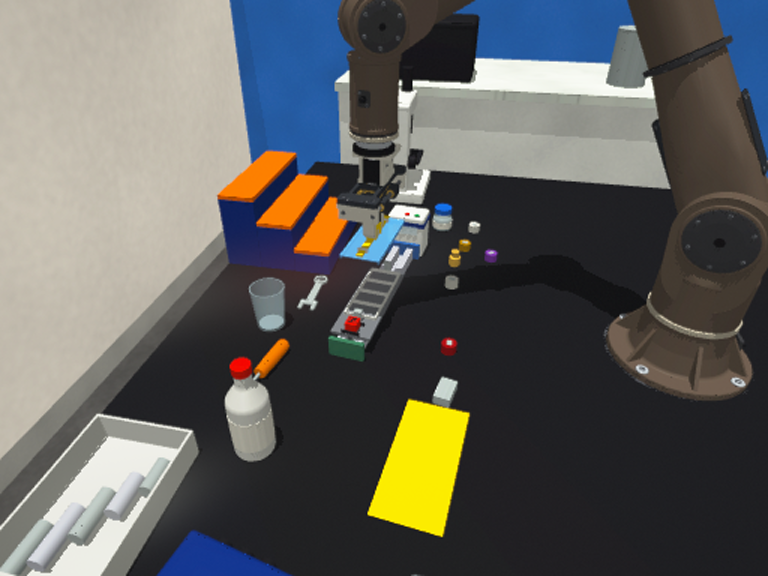

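The side view shows the cover hanging from the gripper at (370,240), with the open tray beneath it and the carriage locked at the green end.

arm_command --targets '[[[0.024, 0.043, 0, 0, 0, 0], [0.024, 0.043, 0, 0, 0, 0], [0.024, 0.043, 0, 0, 0, 0], [0.024, 0.043, 0, 0, 0, 0], [0.024, 0.043, 0, 0, 0, 0], [0.024, 0.043, 0, 0, 0, 0], [0.024, 0.043, 0, 0, 0, 0], [0.025, 0.042, 0, 0, 0, -0.014], [0, 0, 0.03, 0, 0, 0], [0, 0, 0, 0, 0, 0]]]'

```text
clock: 11.92
position: [0.4397, 0.3401, 0.1662]
ee_rot: [-0.157, -3.133, 0.007]
force: [-0.3, 0.4, -1.5]
width: 0.343
gripper_force: 26.1
```

Run:
```python
from h import *
goto(.442,.3417,.038,84.2)
```

```text
shift [-0.0026  0.0024  0.1282] turn tz 0.0012 | yaw 84.27 tz [-0.0048 -0.0044 -1.    ] pos [0.4397 0.3401 0.1662] t 11.925 j [-0.18  0.54 -0.82  1.79  0.45  1.02  0.3 ]
```

arm_command --targets '[[[-0.002, 0.002, 0.04, 0, 0, 0], [0, 0, 0.04, 0, 0, 0], [0, 0, 0.03, 0, 0, 0], [0, 0, 0.01, 0, 0, 0], [0, 0, 0.006, 0, 0, 0], [0, 0, 0.002, 0, 0, 0], [0, 0, 0, 0, 0, 0], [0, 0, 0, 0, 0, 0]]]'

```text
clock: 12.92
position: [0.4439, 0.3438, 0.0421]
ee_rot: [0.159, 3.137, 0.001]
force: [-0.2, -0.1, -1.5]
width: 0.337
gripper_force: 26.1
```

arm_command --targets '[[[0, 0, 0.003, 0, 0, 0], [0, 0, 0.002, 0, 0, 0], [0, 0, 0.001, 0, 0, 0], [0, 0, 0, 0, 0, 0]]]'

```text
clock: 13.42
position: [0.4435, 0.3435, 0.036]
ee_rot: [0.159, 3.137, -0.001]
force: [-1.9, -3.1, 8.7]
width: 0.336
gripper_force: 27.1
```

Contact with the mat. Release, then rise.

arm_command --targets '[[[0, 0, -0.001, 0, 0, 0], [0, 0, 0, 0, 0, 0], [0, 0, 0, 0, 0, 0], [0, 0, 0, 0, 0, 0], [0, 0, -0.02, 0, 0, 0], [0, 0, -0.05, 0, 0, 0], [0, 0, -0.06, 0, 0, 0], [0, 0, 0, 0, 0, 0]]]' --jaw 0.08

```text
clock: 14.42
position: [0.4449, 0.3463, 0.1725]
ee_rot: [0.158, 3.131, 0.01]
force: [0.5, 0.7, 0.7]
width: 0.874
gripper_force: 0.0
```

Run:
```python
from m import *
for n in('scene','side'):
    im=grab(n); print(n)
    for k in('blue','red','red2','ochre','white','green'):
        lo,hi,zr=C[k]
        if k=='blue': zr=(.006,.05)
        for b in blobs(im,lo,hi,zr):
            if k!='white' or (b[2][0]>.33 and b[3][0]<.5): print(k,*b[:5],[np.round(v,1) for v in cv2.minAreaRect(b[5][:,:2].astype(np.float32)*1000)] if k=='blue' else '')
im=grab('wrist'); save(im,'w3.png')
goto(.426,.0815,.15,0)
```

```text
scene
blue [292.2 132.2] 249 [0.445 0.252 0.006] [0.489 0.424 0.014] [0.468 0.333 0.011] [array([466.6, 337.1]), array([170.4,  35.2]), np.float64(83.9)]
blue [273.5 132.1] 78 [0.399 0.258 0.007] [0.43  0.345 0.02 ] [0.415 0.289 0.01 ] [array([419. , 300.8]), array([85.4, 28. ]), np.float64(81.9)]
red [239.2 162.3] 48 [0.412 0.067 0.005] [0.441 0.093 0.023] [0.432 0.076 0.018] 
red [294.7 169.3] 97 [0.583 0.087 0.039] [0.623 0.12  0.064] [0.614 0.1   0.059] 
ochre [352.3 178.4] 89 [0.732 0.169 0.008] [0.762 0.227 0.027] [0.75  0.203 0.023] 
ochre [164.3 222.3] 63 [ 0.429 -0.254  0.008] [ 0.453 -0.23   0.041] [ 0.444 -0.246  0.025] 
ochre [135.6 241.9] 123 [ 0.406 -0.336  0.004] [ 0.437 -0.306  0.023] [ 0.429 -0.325  0.018] 
ochre [215.5 357.4] 73 [ 0.738 -0.431  0.052] [ 0.805 -0.426  0.06 ] [ 0.776 -0.43   0.058] 
white [323.4  92.4] 161 [0.4   0.576 0.004] [0.434 0.749 0.05 ] [0.431 0.627 0.033] 
white [287.6 126.7] 28 [0.409 0.316 0.009] [0.454 0.378 0.037] [0.448 0.337 0.022] 
white [260.4 144.4] 123 [0.405 0.174 0.004] [0.442 0.225 0.022] [0.428 0.193 0.018] 
white [192.  203.9]
[... 1076 characters left out ...]
0.261  0.06 ] 
ochre [213.7 163.1] 140 [ 0.721 -0.284  0.049] [ 0.805 -0.126  0.06 ] [ 0.745 -0.146  0.058] 
ochre [181.  238.3] 257 [0.724 0.141 0.005] [0.761 0.232 0.027] [0.738 0.194 0.021] 
white [299.9 261.3] 85 [0.403 0.182 0.005] [0.42  0.232 0.022] [0.412 0.211 0.019] 
white [281.2 300. ] 50 [0.434 0.337 0.019] [0.452 0.352 0.026] [0.443 0.345 0.023] 
white [274.  325.9] 27 [0.441 0.405 0.011] [0.458 0.412 0.02 ] [0.449 0.409 0.017] 
green [230.6 231.5] 279 [0.577 0.117 0.004] [0.647 0.151 0.041] [0.61  0.143 0.025] 
shift [-0.0091 -0.262   0.0169] turn tz 1.4694 | yaw 84.19 tz [ 4.e-04 -4.e-04 -1.e+00] pos [0.4435 0.3431 0.1668] t 14.575 j [-0.18  0.54 -0.82  1.78  0.46  1.02  0.29]
```

arm_command --targets '[[[-0.0018, -0.0524, 0, 0, 0, 0], [-0.0018, -0.0524, 0, 0, 0, 0], [-0.0018, -0.0524, 0, 0, 0, 0], [-0.0018, -0.0524, 0, 0, 0, 0], [-0.0018, -0.0524, 0, 0, 0, 0], [0, 0, 0.03, 0, 0, 0.176], [0, 0, 0, 0, 0, 0.176], [0, 0, 0, 0, 0, 0.176], [0, 0, 0, 0, 0, 0.176], [0, 0, 0, 0, 0, 0.176]]]' --jaw 0.055

```text
clock: 15.82
position: [0.425, 0.0817, 0.1355]
ee_rot: [-1.487, -2.765, 0.002]
force: [-0.6, -0.4, 0.3]
width: 0.6
gripper_force: 0.0
```

arm_command --targets '[[[0, 0, 0.02, 0, 0, 0.176], [0, 0, 0, 0, 0, 0.176], [0, 0, 0, 0, 0, 0.176], [0, 0, 0, 0, 0, 0.176], [0, 0, 0, 0, 0, 0], [0, 0, 0, 0, 0, 0]]]'

```text
clock: 16.58
position: [0.4256, 0.0819, 0.116]
ee_rot: [-2.34, -2.095, 0.002]
force: [-0.3, 0.0, 0.3]
width: 0.602
gripper_force: 0.0
```

Run:
```python
from m import *
goto(.426,.0815,.03,-6.6)
im=grab('wrist'); save(im,'w4.png',1.2)
for k in('red','red2'):
    lo,hi,zr=C[k]
    for b in blobs(im,lo,hi,zr,30): print(k,*b[:4],cv2.minAreaRect(b[5][:,:2].astype(np.float32)*1000))
```

```text
shift [-0.0003  0.0006  0.086 ] turn tz 0.0049 | yaw -6.32 tz [-1.2e-03 -4.0e-04 -1.0e+00] pos [0.4256 0.0819 0.116 ] t 16.575 j [ 0.05  0.34 -0.45  2.14  0.23  0.7  -0.66]
red [509.8 162. ] 57 [0.595 0.093 0.04 ] [0.599 0.105 0.049] ((597.1807250976562, 99.22540283203125), (12.05715274810791, 4.065601825714111), 81.35901641845703)
red [252.1 196.9] 678 [0.411 0.067 0.005] [0.44  0.097 0.023] ((425.4463195800781, 82.26728820800781), (29.15239143371582, 28.713083267211914), 72.37036895751953)
red2 [255.7 180.7] 84 [0.419 0.088 0.005] [0.439 0.097 0.022] ((429.9157409667969, 93.80075073242188), (4.866899490356445, 20.875959396362305), 69.61073303222656)
red2 [266.4 206. ] 51 [0.43  0.069 0.019] [0.44  0.084 0.022] ((435.67926025390625, 75.77359771728516), (16.735702514648438, 5.43729305267334), 53.73577880859375)
red2 [242.7 207.3] 38 [0.415 0.07  0.019] [0.42  0.083 0.023] ((417.1239318847656, 76.44694519042969), (5.391364097595215, 12.610380172729492), 4.16525936126709)
```

arm_command --targets '[[[0, 0, 0.03, 0, 0, 0], [0, 0, 0.03, 0, 0, 0], [0, 0, 0.02, 0, 0, 0], [0, 0, 0.008, 0, 0, 0], [0, 0, 0, 0, 0, 0], [0, 0, 0, 0, 0, 0]]]'

```text
clock: 17.38
position: [0.4265, 0.0821, 0.029]
ee_rot: [2.344, 2.091, 0.001]
force: [-0.7, -0.8, 0.5]
width: 0.601
gripper_force: 0.0
```

arm_command --targets '[[[0, 0, 0, 0, 0, 0], [0, 0, 0, 0, 0, 0], [0, 0, 0, 0, 0, 0], [0, 0, 0, 0, 0, 0], [0, 0, -0.02, 0, 0, 0], [0, 0, -0.04, 0, 0, 0], [0, 0, -0.05, 0, 0, 0], [0, 0, 0, 0, 0, 0]]]' --jaw 0.02 --newtons 15

```text
clock: 18.38
position: [0.428, 0.0826, 0.1414]
ee_rot: [2.343, 2.088, 0.008]
force: [0.4, -0.3, -0.5]
width: 0.316
gripper_force: 15.0
```

Run:
```python
from h import *
t=np.array([.594,-.0195]); u=np.array([.1164,.9932])
for k in(64.2,21.4,-21.4): print(t+u*k/1000)
goto(*(t+u*.0642),.07,-6.6)
```

```text
[0.60147288 0.04426344]
[0.59649096 0.00175448]
[ 0.59150904 -0.04075448]
shift [-0.0183  0.1763  0.0724] turn tz 0.0003 | yaw -6.58 tz [ 0.006   0.0011 -1.    ] pos [0.428  0.0826 0.1414] t 18.375 j [ 0.09  0.3  -0.48  2.12  0.21  0.76 -0.64]
```

arm_command --targets '[[[-0.0046, 0.044, 0, 0, 0, 0], [-0.0046, 0.044, 0, 0, 0, 0], [-0.0046, 0.044, 0, 0, 0, 0], [-0.0046, 0.044, 0, 0, 0, 0], [0, 0, 0.04, 0, 0, 0], [0, 0, 0, 0, 0, 0], [0, 0, 0, 0, 0, 0]]]'

```text
clock: 19.25
position: [0.5982, 0.044, 0.0986]
ee_rot: [-2.344, -2.091, 0.001]
force: [0.5, -1.1, -0.1]
width: 0.314
gripper_force: 15.0
```

Run:
```python
from h import *
goto(.6015,.0443,.07,-6.6)
im=grab('wrist'); save(im,'w5.png',1.2)
```

```text
shift [0.0007 0.0033 0.0286] turn tz 0.0015 | yaw -6.51 tz [-0.0011 -0.     -1.    ] pos [0.5982 0.044  0.0986] t 19.25 j [ 0.11  0.59 -0.39  1.77  0.29  0.85 -0.53]
```

View pics/w5.png

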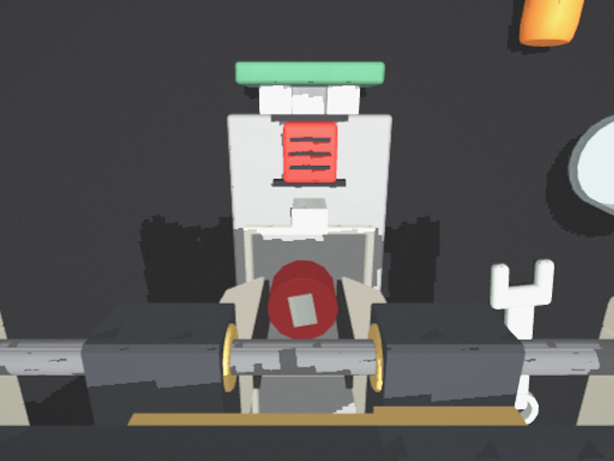

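The mount is held centred over the green-end cell at (303,300), with the button up and the carriage at its stop.

arm_command --targets '[[[0, 0.003, 0.015, 0, 0, 0], [0, 0, 0.008, 0, 0, 0], [0, 0, 0.004, 0, 0, 0], [0, 0, 0.002, 0, 0, 0], [0, 0, 0, 0, 0, 0], [0, 0, 0, 0, 0, 0]]]'

```text
clock: 20.05
position: [0.6019, 0.0433, 0.0697]
ee_rot: [2.345, 2.091, 0.001]
force: [0.2, -0.1, 0.3]
width: 0.319
gripper_force: 15.0
```

arm_command --targets '[[[0, 0, 0.0007, 0, 0, 0], [0, 0, 0, 0, 0, 0]]]'

```text
clock: 20.3
position: [0.6018, 0.0432, 0.0688]
ee_rot: [2.345, 2.091, 0.0]
force: [0.1, -0.8, -0.3]
width: 0.318
gripper_force: 15.0
```

arm_command --targets '[[[0, 0, 0, 0, 0, 0], [0, 0, 0, 0, 0, 0], [0, 0, -0.03, 0, 0, 0], [0, 0, -0.04, 0, 0, 0], [0, 0, -0.03, 0, 0, 0], [0, 0, 0, 0, 0, 0], [0, 0, 0, 0, 0, 0]]]' --jaw 0.053

```text
clock: 21.18
position: [0.6014, 0.0431, 0.1682]
ee_rot: [-2.345, -2.091, 0.001]
force: [-0.0, -0.2, -0.5]
width: 0.578
gripper_force: 0.0
```

Run:
```python
from m import *
im=grab('wrist')
for k in('red','red2'):
    lo,hi,zr=C[k]
    for b in blobs(im,lo,hi,zr,30): print(k,*b[:4])
for n in('scene','side'):
    im=grab(n)
    for k in('white','ochre'):
        lo,hi,zr=C[k]
        for b in blobs(im,lo,hi,zr):
            if b[2][0]>.33 and b[3][0]<.5 and b[3][1]<.1: print(n,k,*b[:5])
goto(.441,-.1435,.1,-6.6)
```

```text
red [251.6 114. ] 1025 [0.594 0.091 0.04 ] [0.621 0.118 0.065]
red [252.2 191.1] 674 [0.587 0.03  0.042] [0.616 0.058 0.063]
red2 [257.4 175.7] 47 [0.601 0.053 0.043] [0.613 0.058 0.06 ]
scene white [192.1 204. ] 105 [ 0.428 -0.159  0.005] [ 0.457 -0.129  0.022] [ 0.445 -0.149  0.019]
scene white [130. 218.] 15 [ 0.348 -0.288  0.02 ] [ 0.362 -0.276  0.022] [ 0.356 -0.282  0.02 ]
scene white [134.7 239.2] 16 [ 0.415 -0.325  0.018] [ 0.428 -0.317  0.022] [ 0.422 -0.322  0.02 ]
scene white [ 92.8 266.7] 174 [ 0.389 -0.442  0.004] [ 0.419 -0.412  0.023] [ 0.409 -0.428  0.019]
scene ochre [164.4 222.3] 57 [ 0.431 -0.254  0.01 ] [ 0.453 -0.229  0.038] [ 0.443 -0.245  0.025]
scene ochre [135.7 241.9] 124 [ 0.406 -0.335  0.004] [ 0.438 -0.307  0.022] [ 0.43  -0.325  0.019]
side white [315.6 151. ] 46 [ 0.387 -0.44   0.004] [ 0.416 -0.408  0.023] [ 0.401 -0.418  0.016]
side white [300.7 187.4] 59 [ 0.425 -0.156  0.006] [ 0.451 -0.124  0.022] [ 0.438 -0.134  0.018]
side ochre [309.5 163. ] 46 [ 0.405 -0.339  0.005] [ 0.433 -0.304  0.022] [ 0.419 -0.312  0.016]
side ochre [302.5 172.8] 49 [ 0.426 -0.248  0.004] [ 0.453 -0.223  0.037] [ 0.439 -0.232  0.018]
shift [-0.2036 -0.1376  0.0679] turn tz 0.0008 | yaw -6.55 tz [-2.e-03 -3.e-04 -1.e+00] pos [0.6011 0.0431 0.1676] t 21.325 j [ 0.13  0.51 -0.42  1.69  0.24  0.99 -0.49]
```

Red stands in its cell (top 0.062, upright). Next is the pale mount.

arm_command --targets '[[[-0.051, -0.0345, 0, 0, 0, 0], [-0.051, -0.0345, 0, 0, 0, 0], [-0.051, -0.0345, 0, 0, 0, 0], [-0.051, -0.0345, 0, 0, 0, 0], [0, 0, 0.055, 0, 0, 0], [0, 0, 0, 0, 0, 0], [0, 0, 0, 0, 0, 0]]]'

```text
clock: 22.2
position: [0.4422, -0.1427, 0.1144]
ee_rot: [-2.343, -2.092, -0.001]
force: [0.2, 0.2, 0.3]
width: 0.58
gripper_force: 0.0
```

Run:
```python
from m import *
im=grab('wrist'); save(im,'w6.png')
lo,hi,zr=C['white']
for b in blobs(im,lo,hi,zr,60): print(*b[:4])
goto(.441,-.1435,.0285,-6.6)
```

```text
[449.6 121.1] 23770 [ 0.544 -0.211  0.004] [ 0.615 -0.024  0.05 ]
[248.3 200.5] 1322 [ 0.425 -0.159  0.004] [ 0.454 -0.129  0.024]
shift [-0.001  -0.0018  0.0864] turn tz 0.0028 | yaw -6.44 tz [ 1.4e-03  2.0e-04 -1.0e+00] pos [ 0.4427 -0.1427  0.1149] t 22.25 j [ 0.52  0.38 -0.4   2.08  0.22  0.72 -0.14]
```

arm_command --targets '[[[-0.001, -0.0025, 0.03, 0, 0, 0], [0, 0, 0.03, 0, 0, 0], [0, 0, 0.018, 0, 0, 0], [0, 0, 0.008, 0, 0, 0], [0, 0, 0, 0, 0, 0], [0, 0, 0, 0, 0, 0]]]'

```text
clock: 23.0
position: [0.4396, -0.1443, 0.0287]
ee_rot: [2.343, 2.09, 0.001]
force: [0.1, 0.5, -0.2]
width: 0.578
gripper_force: 0.0
```

arm_command --targets '[[[0, 0, 0, 0, 0, 0], [0, 0, 0, 0, 0, 0], [0, 0, 0, 0, 0, 0], [0, 0, 0, 0, 0, 0], [0, 0, -0.02, 0, 0, 0], [0, 0, -0.04, 0, 0, 0], [0, 0, -0.05, 0, 0, 0], [0, 0, 0, 0, 0, 0], [0, 0, 0, 0, 0, 0]]]' --jaw 0.02 --newtons 15

```text
clock: 24.12
position: [0.4383, -0.1445, 0.1374]
ee_rot: [-2.345, -2.09, 0.001]
force: [-0.0, 0.4, -0.5]
width: 0.318
gripper_force: 15.0
```

Run:
```python
from h import *
goto(.5965,.0018,.1,-6.6)
```

```text
shift [0.1635 0.1404 0.0373] turn tz 0.0005 | yaw -6.57 tz [-4.e-04 -2.e-04 -1.e+00] pos [ 0.4383 -0.1445  0.1374] t 24.125 j [ 0.55  0.34 -0.43  2.06  0.2   0.77 -0.12]
```

arm_command --targets '[[[0.041, 0.035, 0, 0, 0, 0], [0.041, 0.035, 0, 0, 0, 0], [0.041, 0.035, 0, 0, 0, 0], [0.041, 0.035, 0, 0, 0, 0], [0, 0, 0.037, 0, 0, 0], [0, 0, 0, 0, 0, 0], [0, 0, 0, 0, 0, 0]]]'

```text
clock: 25.0
position: [0.5958, 0.0019, 0.1004]
ee_rot: [-2.345, -2.089, 0.003]
force: [0.1, -0.9, 0.0]
width: 0.318
gripper_force: 15.0
```

Run:
```python
from h import *
goto(.5965,.0018,.069,-6.6)
```

```text
shift [-0.      0.0007  0.0314] turn tz 0.0001 | yaw -6.59 tz [-1.8e-03 -5.0e-04 -1.0e+00] pos [0.5958 0.0019 0.1004] t 25.0 j [ 0.18  0.58 -0.4   1.77  0.29  0.85 -0.47]
```

arm_command --targets '[[[0, 0.0005, 0.016, 0, 0, 0], [0, 0, 0.009, 0, 0, 0], [0, 0, 0.004, 0, 0, 0], [0, 0, 0.002, 0, 0, 0], [0, 0, 0, 0, 0, 0], [0, 0, 0, 0, 0, 0]]]'

```text
clock: 25.75
position: [0.5973, 0.0026, 0.07]
ee_rot: [2.345, 2.091, 0.001]
force: [-1.1, -0.2, -0.1]
width: 0.319
gripper_force: 15.0
```

arm_command --targets '[[[0, 0, 0, 0, 0, 0], [0, 0, 0, 0, 0, 0], [0, 0, -0.03, 0, 0, 0], [0, 0, -0.04, 0, 0, 0], [0, 0, -0.03, 0, 0, 0], [0, 0, 0, 0, 0, 0], [0, 0, 0, 0, 0, 0]]]' --jaw 0.053

```text
clock: 26.62
position: [0.5967, 0.0024, 0.1693]
ee_rot: [-2.345, -2.091, 0.001]
force: [-0.1, 0.1, -0.1]
width: 0.579
gripper_force: 0.0
```

Run:
```python
from m import *
im=grab('wrist'); W=cloud(im); save(im,'w7.png',1.2)
for n in('scene','side'):
    im=grab(n)
    lo,hi,zr=C['ochre']
    for b in blobs(im,lo,hi,zr):
            if b[2][0]>.33 and b[3][0]<.5 and b[3][1]<.1: print(n,*b[:5])
goto(.4215,-.3205,.12,-6.6)
```

```text
scene [164.2 222.3] 56 [ 0.431 -0.254  0.009] [ 0.452 -0.231  0.04 ] [ 0.444 -0.245  0.026]
scene [135.7 241.8] 122 [ 0.408 -0.336  0.004] [ 0.438 -0.307  0.022] [ 0.43  -0.324  0.019]
side [309.5 163.1] 47 [ 0.405 -0.335  0.004] [ 0.433 -0.303  0.021] [ 0.419 -0.311  0.017]
side [302.6 172.8] 49 [ 0.426 -0.248  0.005] [ 0.453 -0.224  0.037] [ 0.439 -0.231  0.017]
shift [-0.3407 -0.1368  0.049 ] turn tz 0.0007 | yaw -6.56 tz [-1.9e-03 -1.0e-04 -1.0e+00] pos [0.5964 0.0024 0.1686] t 26.775 j [ 0.21  0.5  -0.43  1.71  0.24  0.98 -0.43]
```

View pics/w7.png

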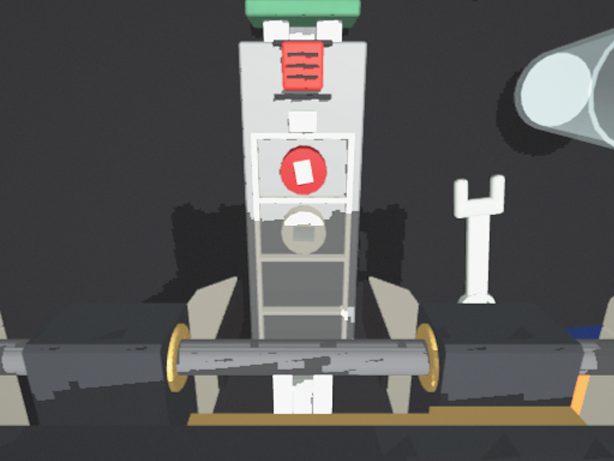

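Red and pale mounts stand centred in their cells at (303,170) and (303,230). At the ochre mount the 190 mm gripper body would hit the scanner at this yaw, so I turn it by 90° there.

arm_command --targets '[[[-0.0487, -0.0196, 0, 0, 0, 0], [-0.0487, -0.0196, 0, 0, 0, 0], [-0.0487, -0.0196, 0, 0, 0, 0], [-0.0487, -0.0196, 0, 0, 0, 0], [-0.0487, -0.0196, 0, 0, 0, 0], [-0.0487, -0.0196, 0, 0, 0, 0], [-0.0487, -0.0196, 0, 0, 0, 0], [0, 0, 0, 0, 0, 0.174], [0, 0, 0, 0, 0, 0.174], [0, 0, 0, 0, 0, 0.174]]]'

```text
clock: 28.02
position: [0.4213, -0.3204, 0.1689]
ee_rot: [-2.808, -1.405, 0.001]
force: [0.5, -1.2, -0.4]
width: 0.577
gripper_force: 0.0
```

arm_command --targets '[[[0, 0, 0, 0, 0, 0.174], [0, 0, 0, 0, 0, 0.174], [0, 0, 0, 0, 0, 0.174], [0, 0, 0, 0, 0, 0.174], [0, 0, 0, 0, 0, 0.174], [0, 0, 0, 0, 0, 0.174], [0, 0, 0, 0, 0, 0], [0, 0, 0, 0, 0, 0]]]'

```text
clock: 29.02
position: [0.4217, -0.3203, 0.1694]
ee_rot: [-3.137, 0.166, 0.001]
force: [-0.2, 1.2, 0.4]
width: 0.578
gripper_force: 0.0
```

Run:
```python
from m import *
im=grab('wrist'); save(im,'w8.png',1.2)
lo,hi,zr=C['ochre']
for b in blobs(im,lo,hi,zr,60): print(*b[:4])
goto(.4215,-.3205,.0285,83.4)
```

```text
[164.  169.3] 767 [ 0.427 -0.255  0.004] [ 0.454 -0.229  0.041]
[253.3 179.8] 687 [ 0.406 -0.336  0.004] [ 0.435 -0.308  0.023]
shift [-1.000e-04  2.000e-04  1.409e-01] turn tz 0.0089 | yaw -96.09 tz [-5.e-04  2.e-04 -1.e+00] pos [ 0.4217 -0.3204  0.1694] t 29.075 j [ 0.57  0.36 -0.02  1.9   0.01  0.88 -1.14]
```

View pics/w8.png

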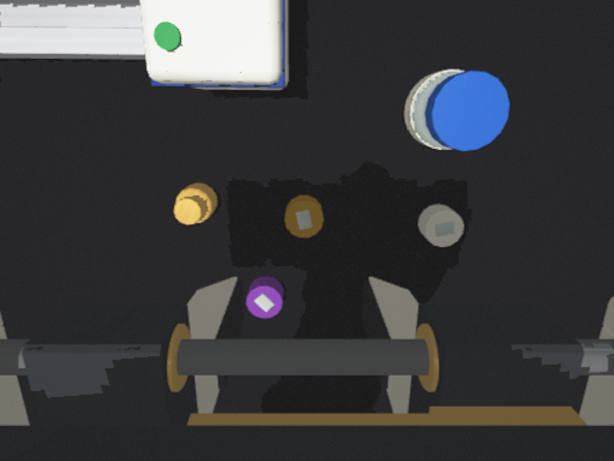

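The wrist view shows ochre at (303,217), clear of the weight (195,205), purple decoy (265,300) and jar. The jaws are aligned with it.

arm_command --targets '[[[0, -0.001, 0.045, 0, 0, 0], [0, 0, 0.045, 0, 0, 0], [0, 0, 0.03, 0, 0, 0], [0, 0, 0.014, 0, 0, 0], [0, 0, 0.007, 0, 0, 0], [0, 0, 0, 0, 0, 0], [0, 0, 0, 0, 0, 0]]]'

```text
clock: 29.95
position: [0.4226, -0.3199, 0.0297]
ee_rot: [3.136, -0.172, 0.002]
force: [0.2, -0.0, 0.2]
width: 0.571
gripper_force: 0.0
```

arm_command --targets '[[[0, 0, 0, 0, 0, 0], [0, 0, 0, 0, 0, 0], [0, 0, 0, 0, 0, 0], [0, 0, 0, 0, 0, 0], [0, 0, -0.02, 0, 0, 0], [0, 0, -0.04, 0, 0, 0], [0, 0, -0.05, 0, 0, 0], [0, 0, -0.03, 0, 0, 0], [0, 0, 0, 0, 0, 0]]]' --jaw 0.02 --newtons 15

```text
clock: 31.08
position: [0.4231, -0.3203, 0.171]
ee_rot: [3.135, -0.172, 0.006]
force: [0.2, -1.0, -0.8]
width: 0.317
gripper_force: 15.0
```

arm_command --targets '[[[0, 0, 0, 0, 0, -0.1745], [0, 0, 0, 0, 0, -0.1745], [0, 0, 0, 0, 0, -0.1745], [0, 0, 0, 0, 0, -0.1745], [0, 0, 0, 0, 0, -0.1745], [0, 0, 0, 0, 0, -0.1745], [0, 0, 0, 0, 0, -0.1745], [0, 0, 0, 0, 0, -0.1745], [0, 0, 0, 0, 0, -0.1745], [0, 0, 0, 0, 0, 0]]]'

```text
clock: 32.33
position: [0.4213, -0.3192, 0.1675]
ee_rot: [-2.34, -2.093, -0.0]
force: [0.3, -0.4, -0.0]
width: 0.318
gripper_force: 15.0
```

Run:
```python
from h import *
goto(.5915,-.0408,.1,-6.6)
```

```text
shift [0.2954 0.1384 0.0677] turn tz 0.0041 | yaw -6.37 tz [-0.0013  0.0016 -1.    ] pos [ 0.4213 -0.3192  0.1675] t 32.325 j [ 0.84  0.4  -0.38  1.88  0.18  0.9   0.26]
```

arm_command --targets '[[[0.0492, 0.0231, 0, 0, 0, 0.004], [0.0492, 0.0231, 0, 0, 0, 0], [0.0492, 0.0231, 0, 0, 0, 0], [0.0492, 0.0231, 0, 0, 0, 0], [0.0492, 0.0231, 0, 0, 0, 0], [0.0492, 0.0231, 0, 0, 0, 0], [0, 0, 0.04, 0, 0, 0], [0, 0, 0.028, 0, 0, 0], [0, 0, 0, 0, 0, 0], [0, 0, 0, 0, 0, 0]]]'

```text
clock: 33.58
position: [0.5934, -0.0418, 0.1014]
ee_rot: [2.346, 2.089, 0.001]
force: [0.8, -0.3, -0.4]
width: 0.319
gripper_force: 15.0
```

Run:
```python
from h import *
goto(.5915,-.0408,.07,-6.6)
im=grab('wrist'); save(im,'w9.png',1.2)
```

```text
shift [ 0.0007 -0.0021  0.0314] turn tz -0.0007 | yaw -6.64 tz [ 6.e-04  1.e-04 -1.e+00] pos [ 0.5934 -0.0418  0.1014] t 33.575 j [ 0.26  0.57 -0.4   1.78  0.29  0.84 -0.39]
```

View pics/w9.png

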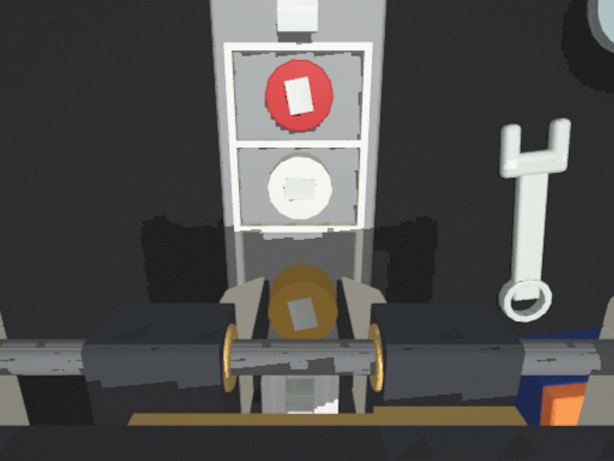

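The ochre mount is held over its cell at (302,300), and the other two stand flat in theirs. Next I lower it.

arm_command --targets '[[[0.0005, -0.002, 0.016, 0, 0, 0], [0, 0, 0.009, 0, 0, 0], [0, 0, 0.004, 0, 0, 0], [0, 0, 0.002, 0, 0, 0], [0, 0, 0, 0, 0, 0], [0, 0, 0, 0, 0, 0]]]'

```text
clock: 34.38
position: [0.5913, -0.0411, 0.07]
ee_rot: [2.344, 2.091, 0.001]
force: [-0.5, 0.1, -0.5]
width: 0.322
gripper_force: 15.0
```

arm_command --targets '[[[0, 0, 0, 0, 0, 0], [0, 0, 0, 0, 0, 0], [0, 0, -0.03, 0, 0, 0], [0, 0, -0.04, 0, 0, 0], [0, 0, -0.03, 0, 0, 0], [0, 0, 0, 0, 0, 0], [0, 0, 0, 0, 0, 0]]]' --jaw 0.053

```text
clock: 35.25
position: [0.5907, -0.0413, 0.1693]
ee_rot: [-2.344, -2.091, 0.001]
force: [0.2, -0.5, -0.0]
width: 0.578
gripper_force: 0.0
```

Run:
```python
from m import *
goto(.6088,.106,.0705,-6.6)
im=grab('wrist'); save(im,'w10.png')
for k in ('red','ochre','white'):
    lo,hi,zr=C[k]
    for b in blobs(im,lo,hi,(.055,.08),60): print(k,*b[:4])
```

```text
shift [0.1484 0.0012 0.0987] turn tz 0.0011 | yaw -6.54 tz [-5.e-04 -2.e-04 -1.e+00] pos [ 0.5907 -0.0413  0.1693] t 35.25 j [ 0.28  0.49 -0.43  1.72  0.24  0.98 -0.35]
red [253.2   3.1] 249 [0.596 0.09  0.055] [0.618 0.095 0.065]
red [253.8  81.3] 973 [0.588 0.029 0.059] [0.616 0.058 0.063]
ochre [252.7 196.8] 678 [ 0.577 -0.057  0.055] [ 0.606 -0.028  0.063]
ochre [486.3 273.2] 508 [ 0.766 -0.144  0.055] [ 0.8   -0.13   0.064]
ochre [483.  327.3] 252 [ 0.779 -0.21   0.06 ] [ 0.79  -0.174  0.064]
white [490.2  26.9] 1257 [0.754 0.041 0.055] [0.78  0.078 0.08 ]
white [253.6  33.9] 451 [0.597 0.067 0.062] [0.613 0.08  0.066]
white [253.8  81.4] 298 [0.596 0.036 0.059] [0.607 0.05  0.063]
white [254.5 138. ] 1212 [ 0.583 -0.012  0.055] [0.612 0.018 0.064]
white [252.7 197.1] 199 [ 0.586 -0.05   0.06 ] [ 0.596 -0.036  0.064]
white [253.2 276. ] 240 [ 0.575 -0.12   0.059] [ 0.591 -0.108  0.065]
```

Run:
```python
from m import *
for n in('scene','side'):
    im=grab(n)
    for b in blobs(im,(38,40,20),(95,255,255),(.004,.03),12): print(n,*b[:5])
    W=cloud(im); m=((W[...,2]>.012)&(W[...,2]<.026)&(W[...,0]>.2)&(W[...,0]<.95)&(abs(W[...,1])<.7)).astype(np.uint8)
    k,l,st,c=cv2.connectedComponentsWithStats(m)
    for i in range(1,k):
        if st[i,4]>25: print(' h',st[i,4],W[l==i].min(0).round(2),W[l==i].max(0).round(2),np.median(im['pixels'][l==i],0))
```

```text
scene [308.6 178.1] 28 [0.63  0.129 0.004] [0.649 0.139 0.03 ] [0.646 0.132 0.019]
 h 142 [0.26 0.57 0.01] [0.43 0.7  0.03] [105. 112. 112.]
 h 109 [0.48 0.56 0.01] [0.62 0.61 0.03] [31. 46. 88.]
 h 73 [0.67 0.56 0.01] [0.72 0.7  0.03] [31. 46. 89.]
 h 108 [0.42 0.32 0.01] [0.49 0.44 0.03] [174.  210.5 149.5]
 h 375 [0.78 0.45 0.01] [0.93 0.64 0.03] [153. 155. 149.]
 h 67 [0.67 0.34 0.01] [0.73 0.37 0.03] [156. 157. 150.]
 h 217 [0.78 0.39 0.01] [0.94 0.41 0.03] [153. 154. 148.]
 h 117 [0.73 0.17 0.01] [0.77 0.32 0.03] [233. 162.  79.]
 h 83 [0.77 0.04 0.01] [0.82 0.08 0.03] [190. 211. 213.]
 h 98 [ 0.34 -0.3   0.01] [ 0.37 -0.27  0.02] [155.5  86.  198.5]
 h 140 [ 0.56 -0.22  0.01] [ 0.58 -0.1   0.03] [137. 140. 143.]
 h 54 [ 0.43 -0.25  0.01] [ 0.45 -0.23  0.03] [203.5 171.   99.5]
 h 163 [ 0.59 -0.24  0.01] [ 0.61 -0.1   0.03] [139. 141. 145.]
 h 183 [ 0.52 -0.33  0.01] [ 0.61 -0.25  0.03] [171. 173. 166.]
 h 138 [ 0.39 -0.44  0.01] [ 0.42 -0.41  0.02] [233.5 236.  231. ]
 h 114 [ 0.49 -0.45  0.01] [ 0.52 -0.41  0.03] [170.5 170.  161. ]
 h 125 [ 0.72 -0.43  0.01] [ 0.82 -0.43  0.
[... 483 characters left out ...]
32 [ 0.43 -0.25  0.01] [ 0.45 -0.22  0.03] [170.  133.   51.5]
 h 66 [0.76 0.07 0.01] [0.81 0.1  0.03] [182. 206. 210.]
 h 237 [0.72 0.14 0.01] [0.76 0.25 0.03] [244. 133.   0.]
 h 86 [0.58 0.14 0.01] [0.65 0.15 0.03] [48. 94. 71.]
 h 184 [0.4  0.18 0.01] [0.44 0.23 0.02] [224. 233. 229.]
 h 101 [0.43 0.25 0.01] [0.45 0.3  0.02] [255. 250.   0.]
 h 667 [0.8  0.4  0.01] [0.94 0.61 0.03] [141. 142. 133.]
 h 108 [0.67 0.36 0.01] [0.72 0.4  0.03] [159.5 159.  150. ]
 h 94 [0.43 0.31 0.01] [0.45 0.35 0.03] [202.  202.5 184. ]
 h 362 [0.78 0.4  0.01] [0.78 0.6  0.03] [143. 144. 136.]
 h 230 [0.44 0.35 0.01] [0.46 0.44 0.03] [254. 249.   0.]
 h 865 [0.8  0.47 0.01] [0.91 0.63 0.03] [167. 170. 171.]
```

arm_command --targets '[[[0.05, 0.0005, 0, 0, 0, 0], [0.05, 0.0005, 0, 0, 0, 0], [0.0485, 0, 0, 0, 0, 0], [0, 0, 0.04, 0, 0, 0], [0, 0, 0, 0, 0, 0], [0, 0, 0, 0, 0, 0]]]'

```text
clock: 36.15
position: [0.6091, 0.1054, 0.13]
ee_rot: [2.346, 2.09, -0.001]
force: [0.9, 0.5, -0.0]
width: 0.576
gripper_force: 0.0
```

Run:
```python
from h import *
goto(.6088,.106,.0705,-6.6)
```

```text
shift [ 0.0006 -0.0004  0.0595] turn tz 0.0 | yaw -6.6 tz [-5.e-04 -5.e-04 -1.e+00] pos [0.6091 0.1054 0.13  ] t 36.15 j [ 0.03  0.58 -0.42  1.69  0.28  0.93 -0.62]
```

No fourth mount. Grip the button, press it, and slide back.

arm_command --targets '[[[0, 0, 0.03, 0, 0, 0], [0, 0, 0.02, 0, 0, 0], [0, 0, 0.0095, 0, 0, 0], [0, 0, 0, 0, 0, 0], [0, 0, 0, 0, 0, 0]]]'

```text
clock: 36.78
position: [0.6097, 0.1063, 0.0714]
ee_rot: [2.344, 2.09, 0.002]
force: [-0.1, -0.0, -0.4]
width: 0.576
gripper_force: 0.0
```

arm_command --targets '[[[0, 0, 0, 0, 0, 0], [0, 0, 0, 0, 0, 0], [0, 0, 0, 0, 0, 0], [0, 0, 0, 0, 0, 0], [0, 0, 0.004, 0, 0, 0], [0, 0, 0.004, 0, 0, 0], [0, 0, 0, 0, 0, 0], [0, 0, 0, 0, 0, 0]]]' --jaw 0.015 --newtons 20

```text
clock: 37.78
position: [0.6088, 0.1065, 0.0622]
ee_rot: [-2.344, -2.091, 0.0]
force: [-3.7, 0.4, 5.9]
width: 0.258
gripper_force: 20.0
```

arm_command --targets '[[[0, 0, 0.001, 0, 0, 0], [-0.004, 0, 0, 0, 0, 0], [-0.008, 0, 0, 0, 0, 0], [-0.012, 0, 0, 0, 0, 0], [-0.014, 0, 0, 0, 0, 0], [-0.014, 0, 0, 0, 0, 0], [-0.014, 0, 0, 0, 0, 0], [-0.014, 0, 0, 0, 0, 0], [-0.014, 0, 0, 0, 0, 0], [-0.012, 0, 0, 0, 0, 0]]]'

```text
clock: 39.02
position: [0.5968, 0.0016, 0.0621]
ee_rot: [-2.343, -2.092, -0.001]
force: [-6.2, 3.1, 15.9]
width: 0.262
gripper_force: 20.0
```

arm_command --targets '[[[-0.008, 0, 0, 0, 0, 0], [-0.004, 0, 0, 0, 0, 0], [-0.003, 0, 0, 0, 0, 0], [0, 0, 0, 0, 0, 0], [0, 0, 0, 0, 0, 0]]]'

```text
clock: 39.65
position: [0.5952, -0.0124, 0.0621]
ee_rot: [-2.343, -2.092, -0.002]
force: [-6.5, 2.7, 15.3]
width: 0.26
gripper_force: 20.0
```

arm_command --targets '[[[-0.0015, 0, 0, 0, 0, 0], [-0.001, 0, 0, 0, 0, 0], [0, 0, 0, 0, 0, 0], [0, 0, 0, 0, 0, 0]]]'

```text
clock: 40.15
position: [0.5951, -0.0129, 0.0621]
ee_rot: [-2.34, -2.093, -0.005]
force: [-5.4, 8.3, 14.1]
width: 0.257
gripper_force: 20.0
```

At the stop: 8 N of resistance and no further motion. Release and rise.

arm_command --targets '[[[0, 0, 0, 0, 0, 0], [0, 0, 0, 0, 0, 0], [0, 0, -0.03, 0, 0, 0], [0, 0, -0.05, 0, 0, 0], [-0.03, 0, -0.05, 0, 0, 0], [-0.05, 0, -0.02, 0, 0, 0], [0, 0, 0, 0, 0, 0], [0, 0, 0, 0, 0, 0]]]' --jaw 0.055

```text
clock: 41.15
position: [0.5856, -0.096, 0.2107]
ee_rot: [-2.345, -2.09, 0.0]
force: [0.5, 0.2, 0.7]
width: 0.597
gripper_force: 0.0
```

Run:
```python
from m import *
goto(.5,0,.2,-6.6)
im=grab('wrist'); save(im,'w11.png',1.2)
for k in ('red','ochre','white'):
    lo,hi,zr=C[k]
    for b in blobs(im,lo,hi,(.055,.08),60): print(k,*b[:4])
im=grab('side'); save(im,'s2.png',1.5)
```

```text
shift [ 0.0855 -0.0961  0.0108] turn tz 0.0003 | yaw -6.58 tz [-4.e-04  2.e-04 -1.e+00] pos [ 0.5856 -0.096   0.2107] t 41.15 j [ 0.39  0.46 -0.45  1.67  0.22  1.07 -0.24]
red [251.5  85.6] 772 [ 0.582 -0.028  0.06 ] [ 0.607 -0.001  0.065]
red [252.3 157.1] 546 [ 0.574 -0.089  0.056] [ 0.602 -0.061  0.063]
ochre [449.6 226.4] 5983 [ 0.722 -0.228  0.055] [ 0.806 -0.13   0.065]
ochre [251.6 243.9] 521 [ 0.563 -0.176  0.055] [ 0.592 -0.147  0.063]
white [252. 123.] 285 [ 0.583 -0.051  0.056] [ 0.6   -0.038  0.065]
white [252.  158.3] 174 [ 0.583 -0.083  0.06 ] [ 0.593 -0.069  0.064]
white [252.7 200.1] 785 [ 0.569 -0.13   0.055] [ 0.598 -0.101  0.063]
white [251.3 246.3] 126 [ 0.572 -0.169  0.06 ] [ 0.583 -0.154  0.063]
white [252.1 334.1] 1346 [ 0.521 -0.271  0.055] [ 0.611 -0.254  0.08 ]
```

View pics/w11.png

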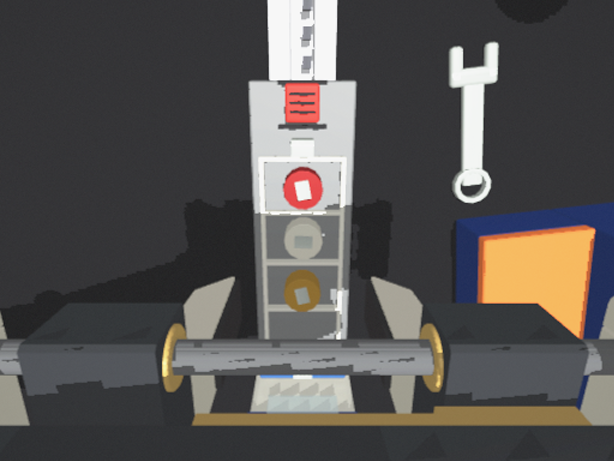

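View pics/s2.png

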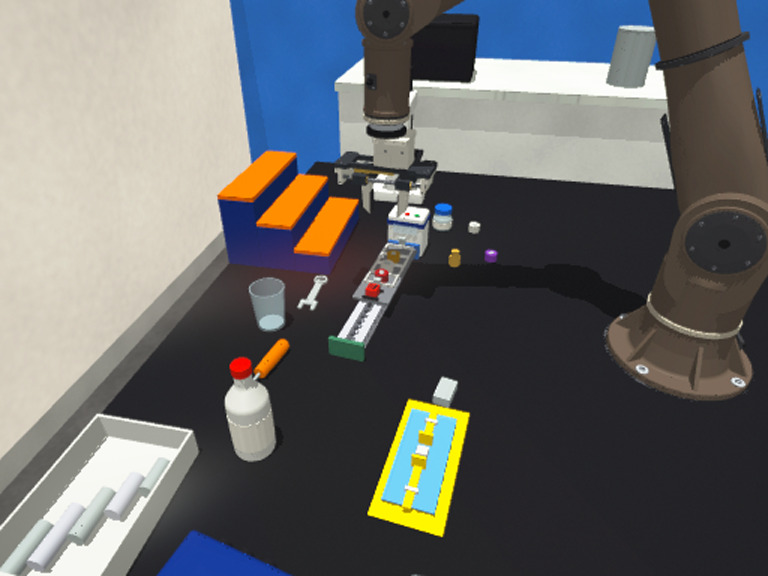

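The wrist view shows all three mounts standing in their cells at (303,188), (303,240) and (302,290). The carriage is back at the scanner with the button up (302,103). The side view shows the cover flat and lengthwise in the middle of the mat (420,460), and the bystanders have not been disturbed.

```bash
python3 -c "
from cell import arm
print(arm.sign_off())"
```

```text
the job is handed in; nothing more can be done
None
```

I handed the job in at about 41 s on the robot clock, with no verdict returned: the three mounts present (red, pale grey, ochre) stand polished face up in their own tray cells, the carriage is back at the scanner stop with the button up, the cover lies flat lengthwise mid-mat, and the last pictures show the bystanders undisturbed.

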